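# Find the fuller spice tin by lifting and rack it

### The arm

A 7-joint arm with a two-finger parallel gripper is mounted at the origin on the work surface. World frame = base frame: x ahead of the robot, y to its left, z up, the work surface at z = 0. Lengths are in m, angles in rad, forces in N, time in s.
With the tool pointing down it reaches from about 0.425 to 0.925 m from the base axis. Payload 6.8 kg.
Tool frame: the origin (TCP) lies midway between the tips of the shut fingers; the grasp point (between the pads) lies 19 mm behind it; z points along the fingers, y is the direction in which the jaws open and shut (so a half turn about z gives the same grasp; the last joint's range is limited). The gripper opens to 88 mm and grips with 3 to 60 N. Pads are 20 mm wide; open, the fingers measure 115 mm over their backs; the gripper's body (75 mm by 178 mm) begins 61 mm behind the grasp point.
Start: joints at [-1.372, 0.477, 0.022, 1.555, -0.011, 1.109, -0.083], TCP at [0.204, 0.643, 0.223] pointing down, gripper open.
Joint ranges: [-2.96, 2.96], [-0.34, 2.1], [-1.41, 1.46], [0.24, 2.44], [-1.37, 4.51], [0.17, 1.92], [-2.96, 2.96]. Speed limits (rad/s): [2.39, 2.39, 3.14, 3.14, 3.14, 3.14, 3.14].

### API

Orientations are given as a unit quaternion [x, y, z, w].
In Python, from rig import manip gives the robot as it stands. Calls block until the motion is done:
- manip.goto(position, orientation): joint-space move of the TCP to a pose.
- manip.movel(position, ori=None, feed=0.15): straight line of the TCP; ori=None keeps the orientation; feed is the mean speed in m/s.
- manip.set_joints(angles): joint-space move.
- manip.command_gripper(opening, effort=None): finger opening in m; effort is the grip in N (None keeps the last); returns when the fingers have stopped.
- manip.wait(seconds).
- manip.inverse_kinematics(position, orientation): joint angles nearest the present ones, or None.
- manip.sense(): the state.
- manip.camera(name): name is "scene" or "top" or "wrist"; returns (picture, depth): 420x560x3 uint8, blue, green, red; 420x560 float32, m along the optical axis (not along the pixel's ray), 0 where there is no reading.
- manip.calibration(name): a dict with "fx", "fy", "cx", "cy" (pixels), "R" (3x3) and "t" (3): a world point X has camera coordinates R X + t; the wrist camera has in their place "T_tool_cam" (4x4, takes a point from camera to tool coordinates, whose origin is the TCP and whose axes are the flange's). Camera axes: x right, y down, z forward; pixel columns grow to the right and rows downward; lengths in m; the calibration is good to about 2 mm. A picture is of the moment at which its call begins: read the wrist's pose just before it. calibration takes no time and is no camera call.
A pose or a line that the arm cannot do raises manip.IKError and nothing moves.
- manip.job_done(): hands the job in, once; it reports no verdict.
The state is a dict: "clock": time; "joints": joint angles; "dq": joint speeds; "effort": joint torques, N m; "position": TCP position; "orientation": TCP orientation; "wrist_force": force on the tool from outside, world axes, zero at the start; "torque": the same for the moment, N m; "opening": finger opening in m.
Only numpy, scipy, OpenCV 4.12 (cv2) and the standard library are available. Lean on these libraries where they do the work, as an engineer would, in place of code of your own. Each camera call takes 0.05 s, during which the arm holds its last target. There are 200 camera calls.

### The job

Lift the blue-capped tin clear of the tray to feel its weight and set it back down on the tray, then lift the red-capped one the same way. Put the heavier of the two in the wooden rack, standing on the bar between the guides and pushed back until it bears firmly but gently on the sprung orange stop pad, and leave the lighter one standing on the tray. Keep the tins upright, do not drop them, and do not disturb the black-capped tin or the bamboo tong.

Things in the scene. Friction and masses are not known exactly. Their poses are not given: they have to be found in the camera images.
- tin_blue_mid (a point): centre (half-way up, 42 mm above its foot) of the blue-capped tin: closed upright steel spice tin, round, 60 mm diameter over its whole height, 84 mm tall, flush screw cap (top 15 mm), standing on the tray
- tin_red_mid (a point): centre (half-way up, 42 mm above its foot) of the red-capped tin: closed upright steel spice tin, round, 60 mm diameter over its whole height, 84 mm tall, flush screw cap (top 15 mm), standing on the tray
- tin_blue: the blue-capped tin as a whole; origin at the centre of its foot, z up. The tins differ in cap colour and in the solid salt block shut inside: one is fresh (tin and block about 0.34 to 0.41 kg), the other nearly used up (about 0.15 to 0.17 kg); which is which changes every time
- tin_red: the red-capped tin as a whole; origin at the centre of its foot, z up. The tins differ in cap colour and in the solid salt block shut inside: one is fresh (tin and block about 0.34 to 0.41 kg), the other nearly used up (about 0.15 to 0.17 kg); which is which changes every time
- tray_floor (a point): centre of the floor of the round blue melamine tray, 300 mm across the rim, rim 16 mm high, flat floor 284 mm across and 6 mm above the bar (the bar's top is at height 0); it is fixed. This point is on the floor's top face
- tray: the same tray as a body; origin under its centre at bar height
- rack: low wooden rack fixed on the bar, without a floor (a tin in it stands on the bar). Origin at bar height on its centre line; its x points from the open mouth inwards, z up. Two guides along x, 15 mm high, 6 mm thick, 68 mm apart inside, run from x = -95 to +90 mm; posts and a back bar, up to 42 mm high, at x = +90 to +108 mm
- stop_zone (a point): mid-range of the rack's stop: a fixed point at rack x = +12 mm, 30 mm above the bar. A steel carriage, clamped at a depth that changes every time, carries an orange pad 44 mm wide, 15 to 45 mm above the bar, facing the mouth; the untouched pad's face lies anywhere from rack x = -18 to +42 mm. Only feeling or seeing tells where
- pad_feel (a point): the same point, for how the pad behaves: it yields along rack x on a damped spring, 600 N/m, and bottoms after 10 mm (6 N). 3 to 5 N of push is right; over 12 N is rough. A tin let go slides back a few mm until its friction on the bar balances the spring, still bearing on the pad
- tin_black: bystander: third steel tin, black cap, 60 mm diameter, 84 mm tall, on the tray; origin at the centre of its foot
- tong: bystander: bamboo tong lying flat, 210 mm long along its x, about 40 mm wide, 12 mm high; origin at its middle at bar height
There are look-alikes about, which are no part of the job. What is shaped like the tin_blue but yellow is not meant.

How it is judged:
By the outcome, as a careful person would: the job done as asked, in the order asked, and still so for the second after the job is handed in, with the robot touching nothing.
It also fails if it takes over 72 s, if anything falls off the work surface, if the arm or the gripper's body presses on something with over 40 N, if the wrist force passes 120 N, or if a joint passes its speed limit or range.

## Working session

There is one attempt and no reset: what is moved stays moved. The work goes in short steps, each a Python script; the robot and the scene stay as the last script left them, time stands still between calls to the robot, and variables do not carry over. Pictures are saved under pics/ and viewed, about 8 in all and at most 12, crops included, and the job is handed in when it is done.

```bash
ls; mkdir -p pics
python3 - <<'E'
from rig import manip
import cv2,numpy as np
s=manip.sense();print({k:np.round(v,3) for k,v in s.items()})
for n in("scene","top"):
    p,d=manip.camera(n);cv2.imwrite(f"pics/{n}0.png",p);np.save(f"pics/{n}0.npy",d)
    c=manip.calibration(n);print(n,{k:np.round(v,3).tolist() for k,v in c.items()})
print(manip.calibration("wrist"))
E
```

```text
pics
{'clock': np.float64(0.0), 'joints': array([-1.372,  0.478,  0.022,  1.556, -0.011,  1.109, -0.083]), 'dq': array([ 0.001, -0.001,  0.   , -0.   , -0.001,  0.001, -0.003]), 'effort': array([-1.0000e-03, -5.8285e+01,  1.5340e+00, -2.7262e+01, -5.4000e-02,
        1.7000e-02,  0.0000e+00]), 'position': array([0.204, 0.643, 0.222]), 'orientation': array([ 0.153,  0.988, -0.001, -0.   ]), 'wrist_force': array([ 0.071, -0.216,  0.107]), 'torque': array([0.003, 0.027, 0.018]), 'opening': np.float64(0.088)}
scene {'fx': 464.32, 'fy': 464.32, 'cx': 274.146, 'cy': 217.333, 'R': [[-0.454, 0.891, 0.011], [0.703, 0.366, -0.609], [-0.547, -0.269, -0.793]], 't': [0.21, -0.277, 1.456]}
top {'fx': 457.239, 'fy': 457.239, 'cx': 282.336, 'cy': 208.69, 'R': [[-0.023, -1.0, 0.004], [-0.985, 0.022, -0.169], [0.169, -0.008, -0.986]], 't': [0.005, 0.442, 1.158]}
{'fx': 336.14176808312624, 'fy': 336.14176808312624, 'cx': 277.8697578002764, 'cy': 210.22039880299457, 'T_tool_cam': array([[ 5.62957252e-04, -9.62524969e-01, -2.71192490e-01,
         7.37279211e-02],
       [ 9.99999819e-01,  5.99452970e-04, -5.17392686e-05,
         8.00468491e-04],
       [ 2.12367481e-04, -2.71192412e-01,  9.62525132e-01,
        -1.61712955e-01],
       [ 0.00000000e+00,  0.00000000e+00,  0.00000000e+00,
         1.00000000e+00]])}
```

View pics/top0.png

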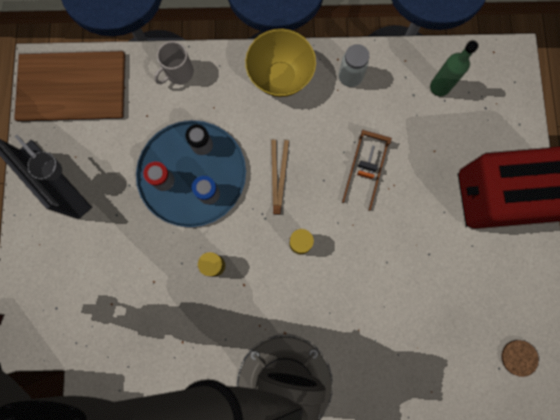

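View pics/scene0.png

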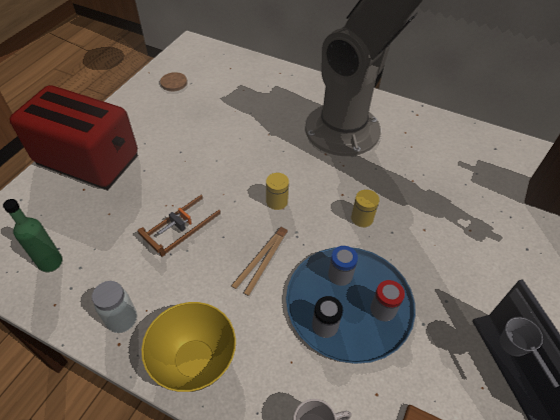

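The top view shows the red cap at (155,174), blue at (204,188) and black at (197,136), all on the tray centred near (191,173). The tong is at (279,178). The rack is at (368,168), mouth towards the robot, with its orange pad near (368,175). The yellow tins at (210,264) and (301,241) are look-alikes off the tray, so they're not meant.

```bash
cat > h.py <<'E'
import numpy as np,cv2
from rig import manip
def cloud(d,c,T=None):
    v,u=np.indices(d.shape)
    P=np.stack([(u-c["cx"])*d/c["fx"],(v-c["cy"])*d/c["fy"],d],-1)
    if T is None: return (P-np.array(c["t"]))@np.array(c["R"])
    return P@T[:3,:3].T+T[:3,3]
def pix(X,c):
    q=np.array(c["R"])@X+c["t"];return q[0]/q[2]*c["fx"]+c["cx"],q[1]/q[2]*c["fy"]+c["cy"]
def ray(u,v,c,z):
    R=np.array(c["R"]);o=-R.T@np.array(c["t"]);w=R.T@np.array([(u-c["cx"])/c["fx"],(v-c["cy"])/c["fy"],1])
    return o+w*(z-o[2])/w[2]
E
python3 - <<'E'
from h import *
c=manip.calibration("top");p=cv2.imread("pics/top0.png");d=np.load("pics/top0.npy");W=cloud(d,c)
hsv=cv2.cvtColor(p,cv2.COLOR_BGR2HSV)
for n,(u,v) in dict(red=(155,174),blue=(204,188),black=(197,136)).items():
    w=W[v-20:v+21,u-20:u+21].reshape(-1,3);m=(w[:,2]>.08)&(w[:,2]<.1)
    cc=cv2.minEnclosingCircle(w[m,:2].astype(np.float32));print(n,m.sum(),w[m].mean(0).round(4),np.round(cc[0],4),round(cc[1],4),np.median(w[m,2]).round(4))
w=W[110:240,125:260].reshape(-1,3);m=(w[:,2]>.011)&(w[:,2]<.022);print("tray",np.round(cv2.minEnclosingCircle(w[m,:2].astype(np.float32)),4) if 0 else cv2.minEnclosingCircle(w[m,:2].astype(np.float32)))
# rack wood
sub=hsv[115:220,330:405];mw=((sub[...,0]<18)&(sub[...,1]>85)&(sub[...,2]>40))
Z=W[115:220,330:405]
w=Z[mw];print("rack z",np.percentile(w[:,2],[5,25,50,75,95]).round(3))
g=w[(w[:,2]>.008)&(w[:,2]<.02)];print("guides rect",cv2.minAreaRect(g[:,:2].astype(np.float32)*1000))
b=w[(w[:,2]>.034)&(w[:,2]<.05)];print("back",len(b),cv2.minAreaRect(b[:,:2].astype(np.float32)*1000))
mo=(sub[...,0]<14)&(sub[...,1]>150)&(sub[...,2]>90)
print("orange",mo.sum(),np.argwhere(mo).mean(0)[::-1]+[330,115],Z[mo].mean(0))
cv2.imwrite("pics/crop0.png",np.hstack([cv2.resize(p[110:220,130:250],(400,367),interpolation=2),cv2.resize(p[110:220,320:410],(300,367),interpolation=2)]))
print("tong top z",[ (W[v,u].round(3)) for u,v in((279,205),(275,150),(286,150))])
E
```

```text
red 449 [0.5322 0.3147 0.089 ] [0.533  0.3162] 0.0306 0.089
blue 445 [0.4929 0.1924 0.089 ] [0.4943 0.1931] 0.031 0.0892
black 431 [0.6302 0.2115 0.0889] [0.6308 0.2127] 0.031 0.0891
tray ((0.5524488091468811, 0.24014344811439514), 0.1502387672662735)
rack z [0.01  0.013 0.017 0.04  0.044]
guides rect ((538.6509399414062, -230.58905029296875), (80.28120422363281, 184.2843780517578), 72.40361022949219)
back 197 ((584.1361694335938, -243.61593627929688), (80.79357147216797, 119.71991729736328), 70.97277069091797)
orange 87 [370.01149425 155.7816092 ] [ 0.5755906  -0.23872464  0.05530675]
tong top z [array([0.457, 0.004, 0.01 ]), array([0.612, 0.011, 0.003]), array([ 0.61 , -0.019,  0.008])]
```

View pics/crop0.png

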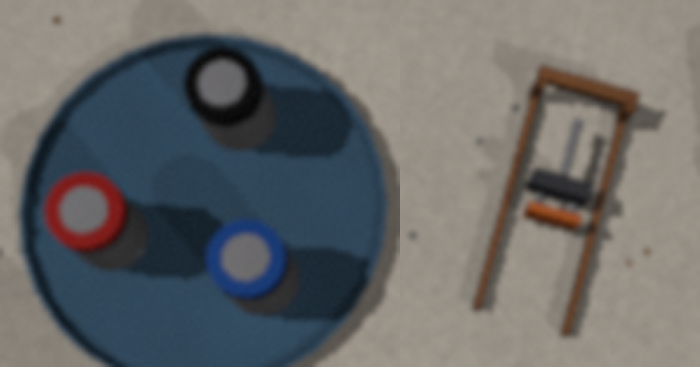

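```bash
cat >> h.py <<'E'
Q=[0.153/np.hypot(.153,.988),0.988/np.hypot(.153,.988),0,0]
def force(n=10):
    F=[]
    for _ in range(n): F.append(manip.sense()["wrist_force"]);manip.wait(.03)
    return np.mean(F,0).round(2)
def say(*a):
    s=manip.sense();print(*a,"t",round(s["clock"],2),"p",s["position"].round(4),"op",round(float(s["opening"]),4),"F",s["wrist_force"].round(2),flush=True)
def weigh(x,y,hold=False):
    manip.goto([x,y,.15],Q);manip.wait(.2);f0=force();say("above")
    manip.movel([x,y,.046],feed=.12);say("down");manip.command_gripper(.05,25);say("grip")
    manip.movel([x,y,.116],feed=.1);manip.wait(.3);f1=force();print("WEIGHT kg",(f1-f0)/9.81,f0,f1);say("lifted")
    if hold:return
    manip.movel([x,y,.0465],feed=.08);say("set")
    manip.command_gripper(.088);manip.movel([x,y,.15],feed=.2);say("clear")
E
python3 - <<'E'
from h import *
say("0");weigh(.4943,.1931)
p,d=manip.camera("top");cv2.imwrite("pics/top1.png",p);np.save("pics/top1.npy",d)
E
```

```text
0 t 0.1 p [0.2037 0.643  0.2218] op 0.0879 F [-0.86  0.41  0.  ]
above t 2.58 p [0.4943 0.1931 0.15  ] op 0.0876 F [0.23 0.28 0.33]
down t 3.6 p [0.4948 0.1933 0.0466] op 0.0877 F [-0.41 -0.23  0.26]
grip t 4.16 p [0.4946 0.1934 0.0463] op 0.0594 F [0.09 1.47 2.77]
WEIGHT kg [ 0.02140673 -0.04077472 -0.42099898] [0.12 0.31 0.16] [ 0.33 -0.09 -3.97]
lifted t 5.64 p [0.4943 0.1931 0.116 ] op 0.0594 F [ 0.05 -0.17 -4.39]
set t 6.66 p [0.4946 0.1932 0.0465] op 0.0591 F [ 0.11 -0.28 -3.69]
clear t 7.96 p [0.4937 0.193  0.1493] op 0.0876 F [ 0.34  0.33 -0.36]
```

Blue reads about 0.42 kg, so it's the heavy one. I still have to lift the red one. Then I'll look at the rack with the wrist camera.

```bash
sed -i 's/y,.0465\]/y,.0458]/' h.py
python3 - <<'E'
from h import *
weigh(.533,.3162)
# look down at the rack, camera over about rack x=-0.06
r=np.array([.541,-.2313]);ax=np.array([.953,-.302])
manip.goto([*(r-0.03*ax),.26],Q);manip.wait(.2);say("rack")
s=manip.sense();p,d=manip.camera("wrist");c=manip.calibration("wrist")
from scipy.spatial.transform import Rotation as Ro
T=np.eye(4);T[:3,:3]=Ro.from_quat(s["orientation"]).as_matrix();T[:3,3]=s["position"];T=T@c["T_tool_cam"]
cv2.imwrite("pics/wr.png",p);np.savez("pics/wr.npz",d=d,T=T)
p2,d2=manip.camera("top");cv2.imwrite("pics/top2.png",p2);np.save("pics/top2.npy",d2)
W=cloud(d,c,T);print("bar z",np.median(W[...,2]))
R2=np.array([ax,[-ax[1],ax[0]]])
L=(W[...,:2]-r)@R2.T
# guides in rough rack frame
for sgn in(1,-1):
    m=(abs(L[...,1]*sgn-.037)<.012)&(W[...,2]>.010)&(W[...,2]<.022)&(L[...,0]>-.09)&(L[...,0]<.08)
    q=L[m];print("guide",sgn,m.sum(),np.polyfit(q[:,0],q[:,1],1).round(4),q[:,0].min().round(4),np.percentile(q[:,1],[3,97]).round(4),np.median(W[m][:,2]).round(4))
hsv=cv2.cvtColor(p,cv2.COLOR_BGR2HSV)
m=(hsv[...,0]<14)&(hsv[...,1]>150)&(hsv[...,2]>90)&(abs(L[...,1])<.03)&(abs(L[...,0])<.08)
print("pad",m.sum(),L[m].min(0),L[m].max(0),np.percentile(W[m][:,2],[5,50,95]))
m2=m&(W[...,2]<.04);print("pad face x",np.percentile(L[m2][:,0],[10,50,90]) if m2.any() else None)
for n,(u,v) in dict(red=(155,174),blue=(204,188),black=(197,136)).items():
    for f in("pics/top0.npy",None):
        w=cloud(np.load(f) if f else d2,manip.calibration("top"))[v-20:v+21,u-20:u+21].reshape(-1,3);mm=(w[:,2]>.08)&(w[:,2]<.1)
        print(n,np.round(cv2.minEnclosingCircle(w[mm,:2].astype(np.float32))[0],4),np.median(w[mm,2]).round(4))
E
```

```text
above t 9.12 p [0.533  0.316  0.1502] op 0.088 F [ 0.65 -0.35 -0.46]
down t 10.14 p [0.5336 0.3165 0.0467] op 0.0878 F [-0.7   0.74  0.15]
grip t 10.69 p [0.5333 0.3165 0.0464] op 0.0604 F [-0.84  0.06  2.94]
WEIGHT kg [-0.00611621 -0.01325178 -0.13761468] [ 0.07 -0.14 -0.17] [ 0.01 -0.27 -1.52]
lifted t 12.18 p [0.533  0.3162 0.116 ] op 0.0609 F [ 0.41 -0.69 -1.08]
set t 13.2 p [0.5324 0.3157 0.0461] op 0.0601 F [-3.46 -2.13  5.34]
clear t 14.5 p [0.5323 0.316  0.1491] op 0.0878 F [ 0.41  0.54 -0.76]
rack t 16.68 p [ 0.5128 -0.2215  0.2598] op 0.0876 F [ 0.02  0.25 -0.23]
bar z 0.0004466001214906701
guide 1 666 [-0.002   0.0377] -0.0896 [0.035  0.0408] 0.0144
guide -1 666 [-0.0016 -0.0358] -0.0895 [-0.0388 -0.033 ] 0.0144
pad 382 [-0.01282349 -0.01922092] [-0.00585008  0.02290314] [0.02046824 0.04366093 0.04564375]
pad face x [-0.01261756 -0.01236332 -0.01208463]
red [0.533  0.3162] 0.089
red [0.5331 0.3142] 0.0892
blue [0.4943 0.1931] 0.0892
blue [0.4927 0.1928] 0.0891
black [0.6308 0.2127] 0.0891
black [0.6309 0.2121] 0.0891
```

View pics/wr.png

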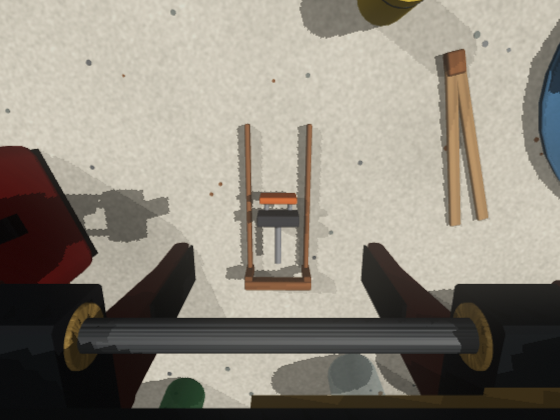

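The wrist view shows guides at columns 248 and 308, and the orange pad at (278,199). The pad face is at rack x ≈ -12 mm and the centre line is within 1 mm of the first estimate. Red weighs about 0.14 kg, so blue goes in the rack.

```bash
cat > go.py <<'E'
from h import *
r=np.array([.541,-.2313]);ax=np.array([.953,-.302]);ay=np.array([.302,.953])
P=lambda x,z,y=.0008:[*(r+x*ax+y*ay),z]
def fr(n=5):
    f=force(n);return np.array([f[:2]@ax,f[:2]@ay,f[2]])
E
python3 - <<'E'
from go import *
x,y=.4937,.193
manip.goto([x,y,.15],Q);manip.movel([x,y,.046],feed=.12);manip.command_gripper(.05,30);manip.wait(.1)
s=manip.sense();h=s["position"][2]-.006;say("grip h=%.4f"%h)
manip.movel([x,y,.14],feed=.12);manip.movel(P(-.068,.14),feed=.22);manip.wait(.2);say("over")
manip.movel(P(-.068,.07),feed=.12)
f0=fr(8);print("f0",f0,flush=True)
manip.movel(P(-.068,h+.0015),feed=.04);print("low",fr());say()
x=-.068
while x<-.02:
    x+=.003 if x<-.05 else .0012
    manip.movel(P(x,h+.0015),feed=.03);f=fr(4)-f0;print(round(x,4),f.round(2),flush=True)
    if -f[0]>3.6 or np.abs(f).max()>7:break
say()
E
```

```text
grip h=0.0402 t 20.04 p [0.4939 0.1933 0.0462] op 0.0592 F [0.26 1.5  3.1 ]
over t 23.16 p [ 0.4766 -0.2094  0.14  ] op 0.0594 F [ 0.9   0.12 -4.24]
f0 [-0.02188 -0.1957  -3.96   ]
low [ 0.68052 -0.16188 -3.75   ]
t 25.18 p [ 0.4766 -0.2101  0.042 ] op 0.0596 F [ 0.11 -0.41 -4.61]
-0.065 [-0.18  0.11 -0.22]
-0.062 [0.26 0.01 0.35]
-0.059 [ 0.22 -0.18  0.43]
-0.056 [-0.55 -0.11  0.26]
-0.053 [0.3  0.62 0.53]
-0.05 [0.14 0.42 0.07]
-0.0488 [-0.14  0.86 -0.29]
-0.0476 [ 0.29 -0.17 -0.17]
-0.0464 [-0.18  0.26 -0.24]
-0.0452 [-0.01  0.09  0.05]
-0.044 [-0.51  0.29  0.19]
-0.0428 [-0.82  0.39  0.66]
-0.0416 [-1.41 -0.04  0.64]
-0.0404 [-2.68  0.55  0.49]
-0.0392 [-2.78 -0.07  1.42]
-0.038 [-4.06 -0.05  1.73]
t 31.32 p [ 0.5049 -0.219   0.0417] op 0.0596 F [-3.84  0.5  -1.68]
```

Run:
```python
from go import *
f0=np.array([0,-.2,-3.96]);h=.0402
for dz in(.001,.0005,0,-.0005,-.001):
    manip.movel(P(-.038,h+dz),feed=.02);f=fr(5)-f0;print(dz,f.round(2),flush=True)
    if f[2]>4.5:break
say()
s=manip.sense();p,d=manip.camera("scene");cv2.imwrite("pics/hold.png",cv2.resize(p[150:300,100:260],(640,600)))
```

```text
0.001 [-3.75 -0.2   1.93]
0.0005 [-4.02  0.31  2.46]
0 [-5.08  0.36  5.17]
t 32.57 p [ 0.5051 -0.2191  0.0403] op 0.0595 F [-4.21  1.53  0.89]
```

View pics/hold.png

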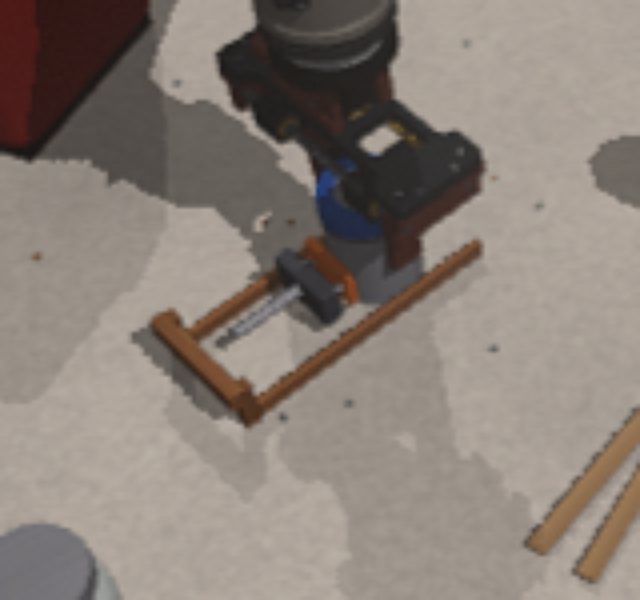

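The tin is standing between the guides, upright, against the pad at about 4 to 5 N, and the bar now carries its weight. I'll release it and check.

Run:
```python
from go import *
manip.command_gripper(.088);manip.wait(.2);say("open")
x,y=manip.sense()["position"][:2]
manip.movel([x,y,.26],feed=.15);manip.movel(P(-.14,.26),feed=.2);manip.wait(.5);say("clear")
from scipy.spatial.transform import Rotation as Ro
s=manip.sense();p,d=manip.camera("wrist");c=manip.calibration("wrist")
T=np.eye(4);T[:3,:3]=Ro.from_quat(s["orientation"]).as_matrix();T[:3,3]=s["position"];W=cloud(d,c,T@c["T_tool_cam"])
R2=np.array([ax,ay]);L=(W[...,:2]-r)@R2.T
m=(abs(L[...,1])<.05)&(abs(L[...,0]+.04)<.06)&(W[...,2]>.078)&(W[...,2]<.09)
print("tin cap in rack",m.sum(),cv2.minEnclosingCircle(L[m].astype(np.float32)),np.percentile(W[m][:,2],[5,50,95]).round(4))
hsv=cv2.cvtColor(p,cv2.COLOR_BGR2HSV)
m=(hsv[...,0]<14)&(hsv[...,1]>150)&(hsv[...,2]>90)&(abs(L[...,1])<.03)&(abs(L[...,0])<.08)
if m.any(): print("pad",m.sum(),L[m].min(0),L[m].max(0),W[m][:,2].mean())
q,_=manip.camera("scene");t,d2=manip.camera("top")
a=cv2.resize(q[150:360,100:440],(800,494));cv2.imwrite("pics/fin1.png",a)
cv2.imwrite("pics/fin2.png",np.hstack([cv2.resize(p,(400,300)),cv2.resize(t,(400,300))]))
for n,(u,v) in dict(red=(155,174),black=(197,136)).items():
    w=cloud(d2,manip.calibration("top"))[v-20:v+21,u-20:u+21].reshape(-1,3);mm=(w[:,2]>.08)&(w[:,2]<.1)
    if mm.any():print(n,np.round(cv2.minEnclosingCircle(w[mm,:2].astype(np.float32))[0],4),np.median(w[mm,2]).round(4))
```

```text
open t 33.45 p [ 0.505  -0.2191  0.0402] op 0.0879 F [-1.01  0.22 -0.7 ]
clear t 36.23 p [ 0.408  -0.1883  0.2599] op 0.0878 F [ 0.08 -0.26 -0.88]
tin cap in rack 2137 ((-0.039806343615055084, 0.0011930105974897742), 0.030151860788464546) [0.0824 0.084  0.0852]
red [0.5328 0.3143] 0.0891
black [0.6315 0.2111] 0.0893
```

View pics/fin1.png

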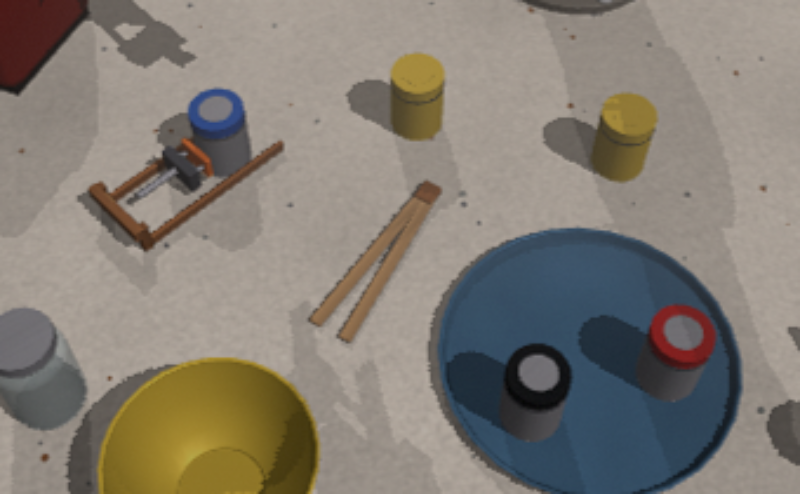

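View pics/fin2.png

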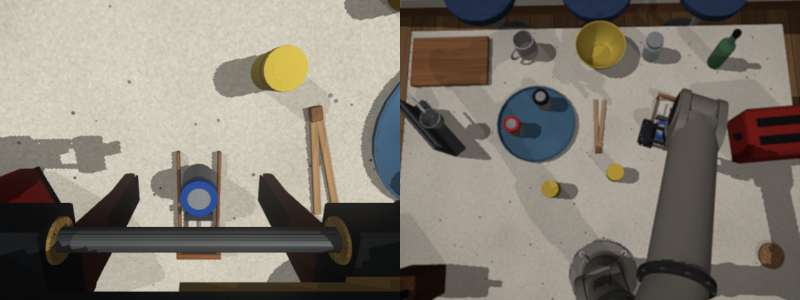

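The blue tin stands upright in the rack, 1 mm off the centre line and touching the pad. Its centre is at rack x ≈ -39.8 mm, and first contact was near -44 mm, so the pad is still compressed. Red and black are standing on the tray, and the tong looks untouched.

```bash
python3 -c "
from rig import manip
print(manip.job_done(),manip.sense()['clock'])"
```

```text
the job is handed in; nothing more can be done
the job is handed in; nothing more can be done
```

The blue-capped tin is the heavier one. It now stands in the rack against the orange pad, and the red-capped tin is back on the tray. The job is handed in; the clock read 36 s at the last check, against the 72 s limit.

- **Weighing:** I lifted blue first (about 0.42 kg), then red (about 0.14 kg). Both readings fall about 0.01 kg outside the stated ranges, but the difference is clear.
- **Setting down on the tray:** Blue was let go while the gripper still carried most of its weight, so it may have settled by a fraction of a millimetre. Red touched the tray with about 5 N.
- **Pushing in:** I pushed blue in until the pad resisted with about 4 N. The reading rose to about 5 N while I lowered the tin onto the bar, partly from friction, which is at the top of the 3 to 5 N range.
- **In the rack:** After release, blue is upright, with its cap top at 84 mm and about 1 mm off the centre line. It slid back about 2 mm and still presses the pad in by an estimated 4 mm. I judged that from its position, because the tin hid the pad in the last wrist view.
- **Red and black tins:** Both stand on the tray. Red is within 2 mm of where it started, and black's measured position changed by less than 2 mm, which is camera error.
- **Tong:** It looks undisturbed in the pictures; I didn't measure it again.

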